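# Tighten the mixer's castle nut to the next slot and lock it

## Robot

A 6-joint arm with a two-finger parallel gripper is mounted at the origin on a cart in front of the work surface, level with it; the furniture and walls round the work are solid. World frame = base frame: x ahead of the robot, y to its left, z up, the work surface at z = 0. Lengths are in m, angles in rad, forces in N, time in s.
With the tool pointing down it reaches from about 0.375 to 0.975 m from the base axis. Payload 3.8 kg.
Tool frame: the origin (TCP) lies between the finger pads; the fingertips stand r.tip_extent ahead of it and the grasp point (between the pads) lies 3 mm ahead of it (r.tip_extent is the distance from the TCP to the fingertips, in m); z points along the fingers, y is the line along which they close (so a half turn about z gives the same grasp; the last joint's range is limited). The gripper opens to 85 mm and grips with 20 to 120 N. Pads are 22 mm wide; open, the fingers measure 114 mm over their backs; the gripper's body (76 mm by 85 mm) begins 54 mm behind the grasp point. The pads swing forward as they close: fully open they stand 13 mm farther back than shut.
Start: joints at [-1.192, 0.264, 1.604, -0, 1.274, -0.037], TCP at [0.273, -0.617, 0.253] pointing down, gripper open.
Joint ranges: [-2.63, 2.63], [-0.94, 2.18], [0.31, 2.57], [-1.31, 4.45], [0, 2.66], [-2.55, 2.55]. Speed limits (rad/s): [2.57, 2.57, 3.14, 3.14, 3.14, 3.14].

## Interface

Orientations are given as a 3x3 rotation matrix whose columns are the frame's x, y, z axes.
In Python, from plant import r, grab_frame, camera_model gives the robot as it stands (r), with the cameras as plain functions. Calls block until the motion is done:
- r.move_ptp(position, orientation): joint-space move of the TCP to a pose.
- r.line_to(position, rot=None, speed=0.15, threshold=None): straight line of the TCP; rot=None keeps the orientation; speed is the mean speed in m/s. With threshold (N) it stops when the force on the tool has changed by that much, and returns True; else False.
- r.move_joints(angles): joint-space move.
- r.gripper_to(opening, force=None): opening from 0.0 (shut) to 1.0 (fully open); force is the grip in N (None keeps the last); returns when the fingers have stopped.
- r.dwell(seconds).
- r.solve_ik(position, orientation): joint angles nearest the present ones, or None.
- r.get_obs(): the state.
- grab_frame(name): name is "scene" or "top" or "wrist"; returns the picture (400x640x3 uint8, red, green, blue); there is no depth.
- camera_model(name): a dict with "fx", "fy", "cx", "cy" (pixels), "xyz" and "rotation" of the camera in the world; the wrist camera has in their place "hand_eye" (4x4, takes a point from camera to tool coordinates, whose origin is the TCP and whose axes are the flange's). Camera axes: x right, y up, looking along -z (the intrinsics and any distortion apply to the point x, -y, -z); pixel columns grow to the right and rows downward; lengths in m; the calibration is good to about 2 mm. A picture is of the moment at which its call begins: read the wrist's pose just before it. camera_model takes no time and is no camera call.
A pose or a line that the arm cannot do raises r.IKError and nothing moves.
- r.close_job(): hands the job in; it is judged then, once.
The state is a dict: "time": time; "joint_pos": joint angles; "qvel": joint speeds; "joint_torque": joint torques, N m; "tool_pos": TCP position; "tcp_rot": TCP orientation; "ft_force": force on the tool from outside, world axes, zero at the start; "moment": the same for the moment, N m; "finger_gap": opening from 0.0 (shut) to 1.0 (fully open); "gripper_force": force on a finger pad.
Only numpy, scipy, OpenCV 4.12 (cv2) and the standard library are available. Lean on these libraries where they do the work, as an engineer would, in place of code of your own. Each camera call takes 0.05 s, during which the arm holds its last target. There are 200 camera calls.

## Task

Tighten the castle nut on the mixer's slanting spindle (clockwise, looking down on it) just as far as the first slots that line up with the slot across the spindle's end, not past them. Then pull the flat locking key out of its upright holder, push its blade fully home through the lined-up slots, roughly centred, and let go. Leave the bottle, wash bottle, tape roll and marker where they stand.

Things in the scene. Friction and masses are not known exactly. Their poses are not given: they have to be found in the camera images.
- mixer: fixed bench mixer, grey base 170 x 150 x 20 mm with a white housing 119 mm high at its +x rear and a slanting metal head; origin under the centre of the base, z up. The spindle axis leans 24 degrees from vertical towards the mixer's -x side (which faces the robot), and its head plate is a disc of 128 mm diameter.
- spindle_end (a point): centre of the end face of the fixed spindle (32 mm diameter). z: spindle axis, up out of the nut, leaning 24 degrees to the robot; y: along the cross slot in the spindle's end (level, 12 mm wide, 18 mm deep, open at top and ends). 42 mm below this point along z lies the head plate, on it a 72 mm washer 4 mm thick under the nut.
- nut_top (a point): centre of the steel castle nut's top, same place as spindle_end but turning with the nut. Hexagon 56 mm across flats, 65 across corners, 38 high: plain lower 20 mm, six castellations in the upper 18. Flats face along +y, -y and every 60 degrees on; each has a slot 12 wide, 18 deep at its middle (floor level with the spindle's slot).
- nut (a joint): angle of the nut about the spindle, growing clockwise looking down on the nut (tightening); 0 where the next slots line up with the spindle's cross slot; it starts 0.3 to 0.85 short of that (negative). Lines up again at every 1.047. Stiff (0.2 N m of friction), stays where it is left, does not rise or sink.
- key_holder: fixed grey plastic holder, foot 72 x 96 x 6 mm with an upright pocket 26 x 74 mm outside, rim 51 mm high; the pocket is 12 x 60 mm inside, long side along y, floor 12 mm above the bench; origin under its centre. It stands left or right of the mixer.
- key: loose metal locking key, 0.12 kg, 144 mm long; origin at the centre of its foot, z along it up to the handle; starts upright in the holder (may lean a few degrees). Blade 0 to 35 mm: 8 thick along x, 56 wide along y (lowest 8 mm tapered to 5.5 x 52). Flat handle 35 to 144 mm: 10 thick along x, 22 wide along y. Same turned half round.
- key_foot (a point): the centre of the key's foot, at the key's origin and with its axes
- key_grip (a point): point on the key's handle, 108 mm above the foot, a good place to grip it across its 10 mm thickness
- bottle: bystander: squat white plastic bottle, 56 x 55 x 44 mm, origin under it
- wash_bottle2: bystander: white wash bottle with red cap, 66 x 95 x 160 mm, origin under it
- tape: bystander: roll of tape lying flat, 61 mm across, 25 mm high
- marker: bystander: felt marker lying on the bench, 135 mm long, 13 mm thick

How it is judged:
By the outcome, as a careful person would: the job done as asked, in the order asked, and still so for the second after the job is handed in, with the robot touching nothing.
It also fails if it takes over 53 s, if anything falls off the work surface, if the arm or the gripper's body presses on something with over 40 N, if the wrist force passes 120 N, or if a joint passes its speed limit or range.

## Working session

There is one attempt and no reset: what is moved stays moved. The work goes in short steps, each a Python script; the robot and the scene stay as the last script left them, time stands still between calls to the robot, and variables do not carry over. Pictures are saved under pics/ and viewed, at most 10 in all, crops included, and the job is handed in when it is done.

```bash
ls; mkdir -p pics
python3 - <<'E'
from plant import r, grab_frame, camera_model
import cv2,numpy as np
for n in("scene","top"):
    cv2.imwrite(f"pics/{n}0.png",grab_frame(n)[:,:,::-1])
    m=camera_model(n);print(n,{k:np.round(v,4).tolist() for k,v in m.items() if not isinstance(v,str)})
m=camera_model("wrist");print(m)
print(r.tip_extent,r.get_obs())
E
```

```text
pics
plant.py
scene {'fx': 473.4384, 'fy': 473.4384, 'cx': 326.3958, 'cy': 200.4506, 'xyz': [-0.3148, 0.6113, 0.8932], 'rotation': [[-0.5689, 0.4978, -0.6546], [-0.8222, -0.3266, 0.4661], [0.0182, 0.8034, 0.5951]]}
top {'fx': 416.4111, 'fy': 416.4111, 'cx': 321.6657, 'cy': 197.7134, 'xyz': [0.2727, 0.0281, 1.3397], 'rotation': [[-0.0718, 0.9772, -0.2], [-0.9974, -0.0697, 0.0173], [0.003, 0.2007, 0.9796]]}
{'fx': 293.29145162448816, 'fy': 293.29145162448816, 'cx': 322.04002128748544, 'cy': 200.03497187870056, 'hand_eye': array([[ 7.71349577e-04,  9.62264175e-01,  2.72115899e-01,
         6.86770437e-02],
       [ 9.99999677e-01, -8.03798128e-04,  7.77909297e-06,
        -5.52680964e-04],
       [ 2.26211792e-04,  2.72115805e-01, -9.62264484e-01,
        -1.22270630e-01],
       [ 0.00000000e+00,  0.00000000e+00,  0.00000000e+00,
         1.00000000e+00]])}
0.022 {'time': 0.1, 'joint_pos': array([-1.19189130e+00,  2.64691997e-01,  1.60525361e+00,  3.47028790e-05,
        1.27369363e+00, -3.69244743e-02]), 'qvel': array([-4.17447040e-04, -4.67487581e-04, -3.86682384e-03, -2.86308814e-04,
        3.48062881e-05, -8.48686952e-04]), 'joint_torque': array([ 5.03392221e-04, -5.16706502e+01, -3.68589342e+01, -9.32055627e-05,
        6.28494963e-03, -7.96155291e-06]), 'tool_pos': array([ 0.27242912, -0.61690428,  0.25206818]), 'tcp_rot': array([[ 9.14785717e-01,  4.03938812e-01, -7.26210070e-04],
       [ 4.03939450e-01, -9.14783722e-01,  1.91369609e-03],
       [ 1.08690975e-04, -2.04396675e-03, -9.99997905e-01]]), 'ft_force': array([0.07573832, 0.28831221, 0.61533105]), 'moment': array([ 0.01146158, -0.01910252, -0.0400688 ]), 'gripper_force': 0.0, 'finger_gap': 1.000841879477351}
```

View pics/scene0.png

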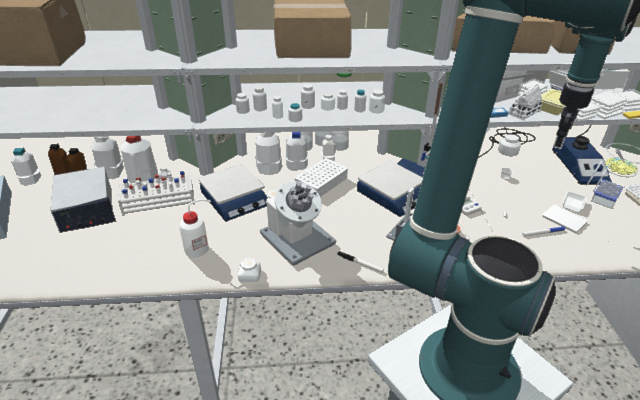

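View pics/top0.png

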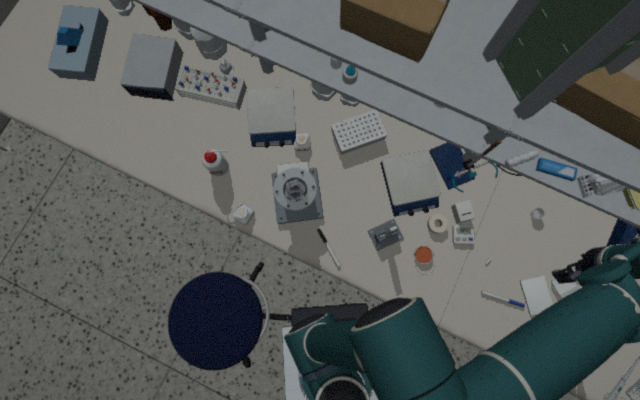

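The scene view shows the mixer at about (298,200), with the marker in front of it at (360,262), and the arm hides the holder. The top view shows the nut at about (295,187), the holder and key at (385,233), the marker at (328,247) and the tape at (437,224).

```bash
cat > h.py <<'E'
import numpy as np,cv2
from plant import r, grab_frame, camera_model
def cam(n,obs=None):
    m=camera_model(n)
    if n=="wrist":
        T=np.eye(4);T[:3,:3]=obs["tcp_rot"];T[:3,3]=obs["tool_pos"];T=T@m["hand_eye"]
        return m,T[:3,3],T[:3,:3]
    return m,np.array(m["xyz"]),np.array(m["rotation"])
def ray(c,px):
    m,o,R=c
    d=R@np.array([(px[0]-m["cx"])/m["fx"],-(px[1]-m["cy"])/m["fy"],-1]);return o,d/np.linalg.norm(d)
def plane(c,px,z):
    o,d=ray(c,px);return o+d*(z-o[2])/d[2]
def proj(c,P):
    m,o,R=c;p=(np.array(P)-o)@R
    return np.array([m["cx"]-m["fx"]*p[0]/p[2],m["cy"]+m["fy"]*p[1]/p[2]])
def tri(rays):
    A=sum(np.eye(3)-np.outer(d,d) for o,d in rays);b=sum((np.eye(3)-np.outer(d,d))@o for o,d in rays)
    P=np.linalg.solve(A,b);return P,[np.linalg.norm(np.cross(P-o,d)) for o,d in rays]
E
python3 - <<'E'
from h import *
print(camera_model("wrist").keys())
t=cam("top");s=cam("scene")
print("nut",tri([ray(t,(295,187)),ray(s,(299,198))]))
for n,p in dict(b0=(272,175),b1=(323,215),b2=(278,223),holder=(385,233),marker=(328,247),tape=(437,224),bottle=(242,214),wash=(213,160),red=(424,255),shelf=(300,40)).items():print(n,plane(t,p,0.0).round(3),plane(t,p,0.05).round(3))
i=cv2.imread("pics/top0.png")[150:270,190:460];cv2.imwrite("pics/top0c.png",cv2.resize(i,None,fx=2.9,fy=2.9,interpolation=cv2.INTER_CUBIC))
E
```

```text
dict_keys(['fx', 'fy', 'cx', 'cy', 'hand_eye'])
nut (array([0.55336182, 0.08275075, 0.14857033]), [np.float64(7.974171256193163e-05), np.float64(7.974171256186098e-05)])
b0 [0.635 0.163 0.   ] [0.621 0.158 0.05 ]
b1 [0.489 0.004 0.   ] [0.48  0.005 0.05 ]
b2 [0.473 0.152 0.   ] [0.465 0.147 0.05 ]
holder [ 0.416 -0.191  0.   ] [ 0.41  -0.183  0.05 ]
marker [ 0.384 -0.004  0.   ] [ 0.38  -0.003  0.05 ]
tape [ 0.433 -0.363 -0.   ] [ 0.427 -0.348  0.05 ]
bottle [0.511 0.267 0.   ] [0.502 0.258 0.05 ]
wash [0.7   0.358 0.   ] [0.684 0.345 0.05 ]
red [ 0.336 -0.308  0.   ] [ 0.334 -0.296  0.05 ]
shelf [1.123 0.04  0.   ] [1.092 0.04  0.05 ]
```

View pics/top0c.png

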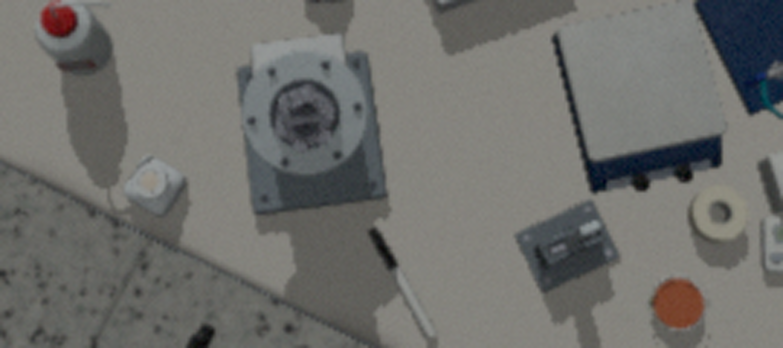

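The crop shows the mixer base corners at (258,213), (385,194), (368,52) and (240,68). The holder foot is around (567,245), with the key leaning towards (590,232). Next I'll look down the spindle with the wrist camera.

```bash
cat >> h.py <<'E'
def axes(yaw):
    c,s=np.cos(np.radians(24)),np.sin(np.radians(24));cy,sy=np.cos(yaw),np.sin(yaw)
    Rz=np.array([[cy,-sy,0],[sy,cy,0],[0,0,1]])
    a=Rz@[-s,0,c];u=Rz@[c,0,s];return a,u,np.cross(a,u)   # up axis, 'away', left(+y)
def campose(pc,zc,upc):
    H=camera_model("wrist")["hand_eye"];zc=zc/np.linalg.norm(zc)
    x=np.cross(upc,zc);x/=np.linalg.norm(x);Rc=np.c_[x,np.cross(zc,x),zc];R=Rc@H[:3,:3].T
    return np.array(pc)-R@H[:3,3],R
def snap(name):
    o=r.get_obs();i=grab_frame("wrist");cv2.imwrite(f"pics/{name}.png",i[:,:,::-1]);np.savez(f"pics/{name}.npz",tool_pos=o["tool_pos"],tcp_rot=o["tcp_rot"]);return i
E
python3 - <<'E'
from h import *
t=cam("top")
C=[plane(t,(190+x/2.9,150+y/2.9),.02) for x,y in[(258,213),(385,194),(368,52),(240,68)]]
C=np.array(C);print(C.round(3),[np.linalg.norm(C[i]-C[i-1]).round(3) for i in range(4)],C.mean(0))
e=(C[3]-C[0])+(C[2]-C[1]);y1=np.arctan2(e[1],e[0]);e=(C[0]-C[1])+(C[3]-C[2]);y2=np.arctan2(-e[0],e[1]);print(y1,y2)
H=[plane(t,(190+x/2.9,150+y/2.9),.006) for x,y in[(515,236),(543,291),(620,258),(590,201)]]
H=np.array(H);print(H.round(3),H.mean(0))
a,u,l=axes((y1+y2)/2);N=np.array([.553,.083,.149])
for d in(.22,.26):
  for sg in(1,-1):
    p,R=campose(N+d*a,a,sg*u);print(d,sg,p,r.solve_ik(p,R))
hc=np.array([*H.mean(0)[:2],.06])
for sg in(1,-1):
    p,R=campose(hc+[-.0,0,.3],np.array([0,0,1.]),sg*np.array([1.,0,0]));print("h",p,r.solve_ik(p,R))
E
```

```text
[[0.468 0.147 0.02 ]
 [0.479 0.006 0.02 ]
 [0.643 0.013 0.02 ]
 [0.634 0.159 0.02 ]] [np.float64(0.167), np.float64(0.141), np.float64(0.164), np.float64(0.146)] [0.55610296 0.0811258  0.02      ]
0.058316240006347414 0.06813586936623003
[[ 0.424 -0.135  0.006]
 [ 0.361 -0.16   0.006]
 [ 0.392 -0.248  0.006]
 [ 0.457 -0.222  0.006]] [ 0.40859973 -0.19133188  0.006     ]
0.22 1 [0.48915837 0.07842974 0.21207612] [ 0.14196256 -0.4429973   2.4726445  -0.12379917  0.42187719  1.74516145]
0.22 -1 [0.54892633 0.08327052 0.23876954] [ 0.10942566 -0.04018948  1.97379596 -0.00728116  1.06485    -1.52076948]
0.26 1 [0.47292141 0.07740177 0.24861794] [ 0.14667789 -0.53405117  2.4513827  -0.10545433  0.5339565   1.72661546]
0.26 -1 [0.53268937 0.08224255 0.27531136] [ 0.11095271 -0.09774518  1.95934372 -0.00725961  1.13686654 -1.5197345 ]
h [ 0.3757856  -0.19185924  0.2236552 ] [-0.66101043 -0.37747597  2.28930212  0.19726348  1.01878815  0.82470244]
h [ 0.44141386 -0.19080451  0.2236552 ] [-0.38987411  0.08447182  1.89234328 -0.10456583  1.42150294 -1.93094388]
```

Run:
```python
from h import *
X=np.array([1.,0,0]);Z=np.array([0,0,1.]);t0=r.get_obs()["time"]
for k,dy in enumerate((-.06,.05)):
    p,R=campose([.409,-.191+dy,.38],Z,-X);r.move_ptp(p,R);snap(f"h{k}");print(r.get_obs()["time"]-t0)
a,u,l=axes(.063);N=np.array([.553,.083,.149])
for k,d in enumerate(((.24*a-.03*l),(.24*a+.05*l))):
    p,R=campose(N+d,a,-u);r.move_ptp(p,R);snap(f"n{k}");print(r.get_obs()["time"]-t0)
a=np.hstack([cv2.imread(f"pics/h{k}.png") for k in(0,1)]);b=np.hstack([cv2.imread(f"pics/n{k}.png") for k in(0,1)])
cv2.imwrite("pics/m.png",cv2.resize(np.vstack([a,b]),(800,500),interpolation=cv2.INTER_AREA))
```

```text
1.7832999999999999
2.35
3.2833
3.75
```

View pics/m.png

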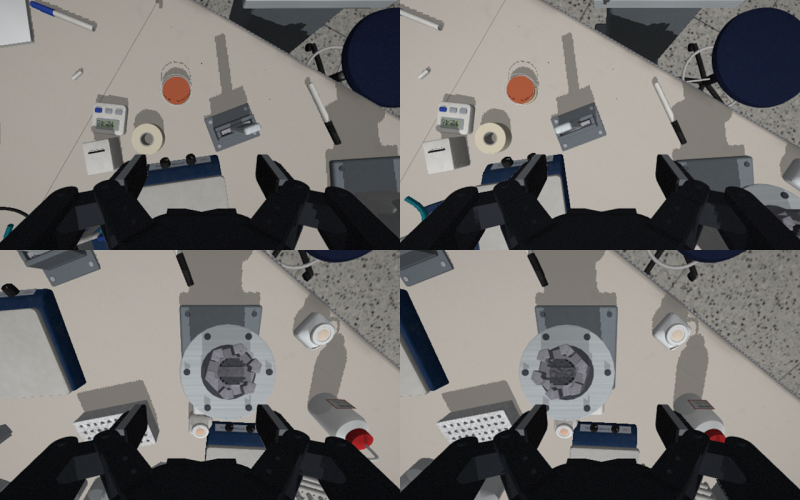

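The montage shows the key and holder at full-resolution (376,205) in h0 and (280,200) in h1, and the nut at (371,192) in n0 and (259,192) in n1. I'll zoom in on all four.

Run:
```python
import cv2,numpy as np
def c(n,x,y,s=4):
    i=cv2.imread(f"pics/{n}.png")[y-37:y+38,x-50:x+50];return cv2.resize(i,(400,300),interpolation=cv2.INTER_CUBIC)
A=[c("n0",371,192),c("n1",259,192)];A=[cv2.convertScaleAbs(k,alpha=1.5) for k in A]
cv2.imwrite("pics/z.png",np.vstack([np.hstack(A),np.hstack([c("h0",376,205),c("h1",280,200)])]))
```

```text
(no output)
```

View pics/z.png

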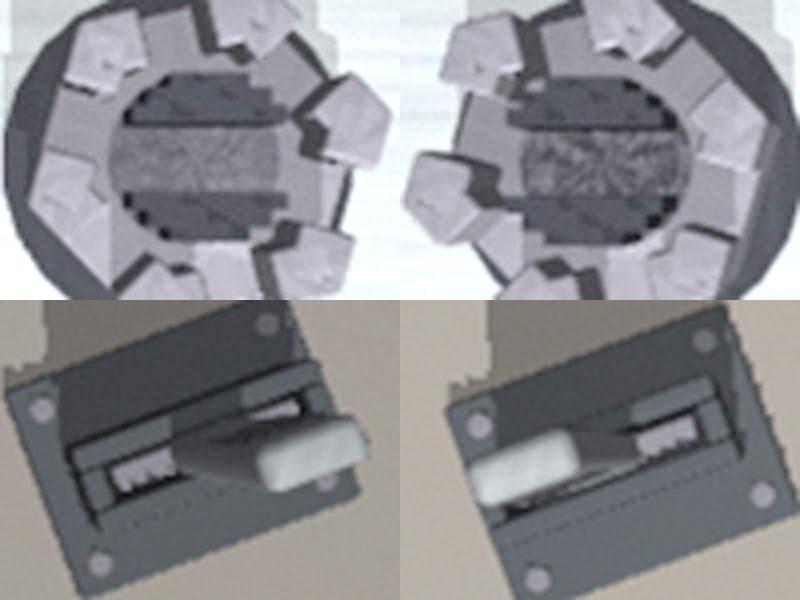

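Bottom row: the key handle leans towards the right in h0. Its top cap is at crop (312,455) in h0 and (525,467) in h1. Top row: the spindle's dark end halves centre at about (194,157) in n0 and (604,160) in n1, and the nut's castellation tops show bright. I'll extract those tops as blobs.

Run:
```python
from h import *
for n,c in(("n0",(369,194)),("n1",(259.6,194.6))):
    i=cv2.imread(f"pics/{n}.png");g=cv2.cvtColor(i,cv2.COLOR_BGR2GRAY)
    yy,xx=np.mgrid[:400,:640];d=np.hypot(xx-c[0],yy-c[1])
    for th in (112,120,128):
        m=((g>th)&(d<46)&(d>22)).astype(np.uint8)
        k,L,s,ce=cv2.connectedComponentsWithStats(m,connectivity=4)
        print(n,th,[(s[j,4],ce[j].round(1).tolist(),round(np.degrees(np.arctan2(ce[j][1]-c[1],ce[j][0]-c[0])))) for j in range(1,k) if s[j,4]>25])
    cc=[cv2.resize(g[int(c[1])-50:int(c[1])+50,int(c[0])-60:int(c[0])+60],None,fx=3.3,fy=3.3,interpolation=cv2.INTER_CUBIC)]
    v=cv2.convertScaleAbs(cc[0],alpha=1.4);cv2.imwrite(f"pics/{n}c.png",v)
    # spindle dark halves
    m=((g<75)&(d<23)).astype(np.uint8);k,L,s,ce=cv2.connectedComponentsWithStats(m);print([(s[j].tolist(),ce[j].round(1)) for j in range(1,k) if s[j,4]>50])
cv2.imwrite("pics/nc.png",np.hstack([cv2.imread("pics/n0c.png"),cv2.imread("pics/n1c.png")]))
```

```text
n0 112 [(np.int32(64), [365.3, 150.2], -95), (np.int32(364), [388.9, 160.9], -59), (np.int32(267), [347.4, 167.9], -130), (np.int32(1172), [388.8, 215.2], 47), (np.int32(385), [339.5, 207.4], 156)]
n0 120 [(np.int32(48), [366.5, 149.8], -93), (np.int32(280), [390.2, 162.2], -56), (np.int32(220), [347.3, 168.2], -130), (np.int32(287), [409.0, 194.1], 0), (np.int32(346), [339.7, 207.7], 155), (np.int32(44), [403.2, 201.9], 13), (np.int32(502), [379.3, 227.8], 73), (np.int32(191), [377.2, 222.8], 74)]
n0 128 [(np.int32(44), [366.1, 149.7], -94), (np.int32(112), [400.3, 165.6], -42), (np.int32(48), [347.5, 166.9], -128), (np.int32(29), [344.5, 175.1], -142), (np.int32(152), [410.2, 201.4], 10), (np.int32(30), [337.2, 203.3], 164), (np.int32(54), [344.7, 218.4], 135), (np.int32(150), [377.0, 222.2], 74), (np.int32(39), [400.4, 221.4], 41), (np.int32(95), [386.4, 233.4], 66), (np.int32(53), [362.9, 231.9], 99)]
[([351, 173, 40, 15, 434], array([370.2, 180.6])), ([351, 202, 40, 13, 389], array([370. , 207.7]))]
n1 112 [(np.int32(132), [248.4, 153.0], -105), (np.int32(259), [265.4, 159.9], -
[... 161 characters left out ...]
int32(468), [274.3, 223.1], 63)]
n1 120 [(np.int32(115), [247.9, 152.9], -106), (np.int32(193), [266.2, 160.9], -79), (np.int32(281), [224.9, 176.7], -153), (np.int32(276), [291.7, 191.0], -6), (np.int32(451), [234.3, 222.8], 132), (np.int32(102), [234.8, 215.7], 140), (np.int32(402), [274.3, 223.3], 63)]
n1 128 [(np.int32(109), [247.8, 152.8], -106), (np.int32(34), [272.3, 162.6], -68), (np.int32(143), [219.2, 183.6], -165), (np.int32(33), [294.6, 184.3], -16), (np.int32(84), [293.2, 197.1], 4), (np.int32(81), [267.6, 221.7], 73), (np.int32(107), [226.7, 222.3], 140), (np.int32(40), [243.6, 232.2], 113), (np.int32(40), [254.2, 238.9], 97)]
[([239, 174, 42, 42, 1226], array([259.1, 194.8]))]
```

View pics/nc.png

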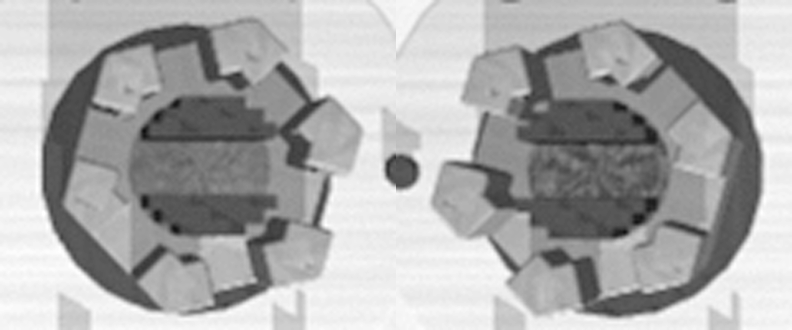

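The six castellation tops are clear. In n0 they are at crop (128,78), (250,50), (330,133), (297,252), (177,280) and (97,198), and the same six show in n1. I'll triangulate them and the key cap.

Run:
```python
from h import *
P0=np.array([(128,78),(250,50),(330,133),(297,252),(177,280),(97,198)],float)
P1=np.array([(498,82),(617,53),(698,143),(665,258),(547,290),(465,203)],float)-[396,0]
f=lambda P,ox,oy,s:(P+.5)/s-.5+[ox,oy]
F0=f(P0,369-60,194-50,3.3);F1=f(P1,259-60,194-50,3.3)
c0=cam("wrist",np.load("pics/n0.npz"));c1=cam("wrist",np.load("pics/n1.npz"))
Q=[tri([ray(c0,p),ray(c1,q)]) for p,q in zip(F0,F1)]
a,u,l=axes(.063);X=np.array([q[0] for q in Q]);m=X.mean(0);print("ctr",m.round(4),"res mm",[round(q[1][0]*1e3,2) for q in Q])
print("height along a",((X-m)@a*1e3).round(1))
for c,F in((c0,F0),(c1,F1)):
    Y=np.array([(lambda od:od[0]+od[1]*((m-od[0])@a)/(od[1]@a))(ray(c,p)) for p in F]);k=Y.mean(0)
    ang=np.degrees(np.arctan2((Y-k)@u,(Y-k)@l));rad=np.linalg.norm(Y-k,axis=1)*1e3
    print(k.round(4),ang.round(1),rad.round(1)," phase mod60",np.degrees(np.angle(np.mean(np.exp(6j*np.radians(ang)))))/6)
    # spindle slot direction from image
for n in("top","scene"):print(n,proj(cam(n),m),proj(cam(n),m-.03*a))
# slot edges in n0: line fits by gradient
for n,c,cx in(("n0",c0,370),("n1",c1,260)):
    g=cv2.GaussianBlur(cv2.cvtColor(cv2.imread(f"pics/{n}.png"),cv2.COLOR_BGR2GRAY),(3,3),0).astype(float)
    xs=np.arange(cx-12,cx+13);dg=np.diff(g,axis=0)
    for lo,hi,s in((183,191,1),(198,207,-1)):
        rows=[lo+np.average(np.arange(hi-lo),weights=np.clip(s*dg[lo:hi,x],.1,None)**2)+.5 for x in xs]
        k=np.polyfit(xs,rows,1);Y=[]
        for x in(xs[0],xs[-1]):
            o,d=ray(c,(x,np.polyval(k,x)));Y.append(o+d*((m-o)@a)/(d@a))
        e=Y[1]-Y[0];print(n,"slot edge row",np.polyval(k,cx).round(2),"dir deg",np.degrees(np.arctan2(e@u,e@l)).round(2),"u mm",((Y[0]+Y[1])/2-m)@u*1e3)
# key cap
G=lambda p,ox,oy:f(np.array(p,float),ox,oy,4)
k0=cam("wrist",np.load("pics/h0.npz"));k1=cam("wrist",np.load("pics/h1.npz"))
print("cap",tri([ray(k0,G((312,455-300),326,168)),ray(k1,G((525-400,467-300),230,163))]))
fx=[G((x,y-300),326,168) for x,y in((42,408),(267,323),(325,480),(100,563))];h0=np.array([plane(k0,p,.006) for p in fx])
fx=[G((x-400,y-300),230,163) for x,y in((480,426),(706,340),(764,494),(538,578))];h1=np.array([plane(k1,p,.006) for p in fx])
for h in(h0,h1):
    e=h[1]-h[0]+h[2]-h[3];print("screws",h.round(4).tolist(),h.mean(0).round(4),"long dir",np.degrees(np.arctan2(e[1],e[0])),[np.linalg.norm(h[i]-h[i-1]).round(4) for i in range(4)])
```

```text
ctr [0.5333 0.0855 0.184 ] res mm [np.float64(0.14), np.float64(0.03), np.float64(0.72), np.float64(0.3), np.float64(0.72), np.float64(0.23)]
height along a [-0.8  0.9  0.4  0.2 -0.9  0.1]
[0.533  0.0855 0.1838] [-134.3  -72.2  -15.4   46.   107.5  164.2] [25.2 25.  25.  24.9 24.9 25. ]  phase mod60 -14.015196238002973
[0.5336 0.0856 0.1841] [-133.1  -73.4  -13.8   46.   106.2  164.8] [25.3 25.5 24.7 24.8 25.5 24.9]  phase mod60 -13.877686390625215
top [293.71596206 191.12564919] [293.79961705 189.10557732]
scene [301.95332616 191.12601527] [299.36128857 197.46201928]
n0 slot edge row 186.72 dir deg -0.25 u mm -5.13966099311337
n0 slot edge row 202.36 dir deg 0.69 u mm 5.528975594982007
n1 slot edge row 187.88 dir deg -1.01 u mm -4.934074065729186
n1 slot edge row 202.22 dir deg -4.86 u mm 4.827164114941538
cap (array([ 0.41332745, -0.18779227,  0.15515837]), [np.float64(0.00010351949321330598), np.float64(0.00010351949321328253)])
screws [[0.4017, -0.2324, 0.006], [0.3747, -0.1606, 0.006], [0.4248, -0.1422, 0.006], [0.4512, -0.214, 0.006]] [ 0.4131 -0.1873  0.006 ] long dir 110.39571872227772 [np.float64(0.0528), np.float64(0.0767), np.float64(0.0534), np.float64(0.0765)]
screws [[0.4025, -0.2333, 0.006], [0.375, -0.1612, 0.006], [0.4241, -0.1427, 0.006], [0.4509, -0.2148, 0.006]] [ 0.4131 -0.188   0.006 ] long dir 110.65531991245544 [np.float64(0.0519), np.float64(0.0771), np.float64(0.0525), np.float64(0.0769)]
```

The measurements agree with the given sizes:
- **Key cap:** z is 0.155 m, expected 0.156.
- **Nut top:** at (0.533, 0.0855, 0.184).
- **Nut angle:** about -44° (-0.77 rad), inside the stated range.

Now I'll grip the nut.

```bash
cat >> h.py <<'E'
N=np.array([.5333,.0855,.184]);YAW=.063
def nutR(phi):  # tool y at phi deg (cw seen from above, from mixer +y), tool z down the axis
    a,u,l=axes(YAW);p=np.radians(phi);y=np.cos(p)*l+np.sin(p)*u;z=-a;return np.c_[np.cross(y,z),y,z]
def st(s=""):
    o=r.get_obs();print(s,"t",round(o["time"],2),"pos",o["tool_pos"].round(4),"F",o["ft_force"].round(1),"M",o["moment"].round(2),"gap",round(o["finger_gap"],3),"gf",round(o["gripper_force"],1));return o
E
python3 - <<'E'
from h import *
a,u,l=axes(YAW)
for ph in(16,60):print(r.solve_ik(N-.005*a,nutR(ph)))
r.move_ptp(N+.06*a,nutR(16));st("pre")
print(r.line_to(N-.005*a,speed=.08,threshold=15));st("down")
r.gripper_to(0.3,force=25);st("grip")
E
```

```text
[ 0.12872505 -0.16149089  2.24743461 -0.04486401  0.63805406 -1.19544065]
[ 0.12872505 -0.16149089  2.24743461 -0.04486401  0.63805406 -0.42749578]
pre t 4.26 pos [0.507  0.0817 0.2373] F [0.7 0.8 0. ] M [ 0.03  0.17 -0.02] gap 1.001 gf 0.0
False
down t 5.22 pos [0.5357 0.0857 0.1799] F [0.3 0.5 0. ] M [-0.04  0.22 -0.01] gap 0.999 gf 0.0
grip t 5.59 pos [0.5353 0.0849 0.1803] F [-3.8 -3.8  3.9] M [-0.59  0.43 -0.34] gap 0.649 gf 26.5
```

The grip sits across the flats: the gap is 55 mm against 56, and side forces are small. Turning the nut 44°.

Run:
```python
from h import *
a,u,l=axes(YAW)
r.gripper_to(0.3,force=45)
for ph in(27,38,49,60):
    r.move_ptp(N-.005*a,nutR(ph));st(ph)
r.dwell(.2);o=st()
R=o["tcp_rot"];print("y phi",np.degrees(np.arctan2(R[:,1]@u,R[:,1]@l)))
r.gripper_to(1.0);r.line_to(N+.05*a,speed=.15)
for k,d in enumerate(((.24*a-.01*l),)):
    p,R=campose(N-.03*a+d,a,-u);r.move_ptp(p,R);snap(f"v{k}")
st()
g=cv2.imread("pics/v0.png");c=cam("wrist",np.load("pics/v0.npz"));x,y=proj(c,N).astype(int);print(x,y)
cv2.imwrite("pics/v0c.png",cv2.convertScaleAbs(cv2.resize(g[y-60:y+60,x-65:x+65],None,fx=4,fy=4,interpolation=cv2.INTER_CUBIC),alpha=1.4))
```

```text
27 t 6.11 pos [0.5352 0.0848 0.1804] F [-4.7 -5.5  5.4] M [-0.72  0.53 -0.52] gap 0.644 gf 46.5
38 t 6.41 pos [0.5352 0.0847 0.1804] F [-5.9 -4.9  6.6] M [-0.77  0.55 -0.55] gap 0.645 gf 46.5
49 t 6.71 pos [0.5351 0.0846 0.1804] F [-4.7 -6.1  5.6] M [-0.8   0.62 -0.6 ] gap 0.647 gf 46.6
60 t 7.01 pos [0.535  0.0845 0.1803] F [-5.2 -5.7  5.5] M [-0.87  0.63 -0.59] gap 0.643 gf 46.6
 t 7.21 pos [0.535  0.0845 0.1803] F [-6.  -5.9  6.2] M [-0.84  0.72 -0.57] gap 0.647 gf 46.6
y phi 60.00057275665041
 t 9.22 pos [0.5339 0.075  0.2634] F [-0.5  0.2 -0.2] M [ 0.03  0.07 -0.  ] gap 1.001 gf 0.0
336 201
```

View pics/v0c.png

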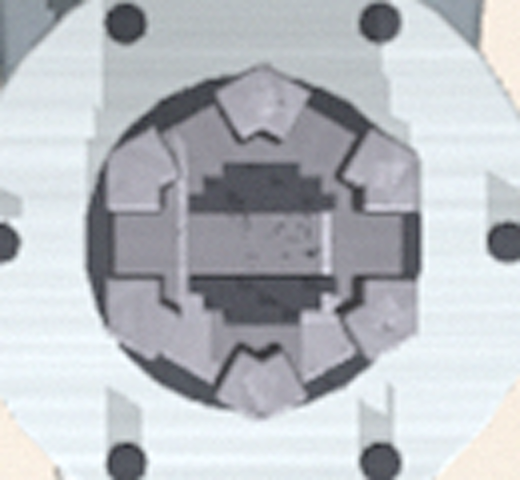

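The nut's slots line up with the spindle slot: the left and right slot edges are horizontal and the corner line is tilted only about 0.5°. Now the key.

Run:
```python
from h import *
a,u,l=axes(YAW);K=np.array([.4133,-.1878])
Rs=[]
for s in(1,-1):
    th=np.radians(20.5);y=s*np.array([np.cos(th),np.sin(th),0]);z=np.array([0,0,-1.]);R=np.c_[np.cross(y,z),y,z]
    print(s,[r.solve_ik([*K,h],R) for h in(.123,.22,.35)]);Rs.append(R)
for ph in(90,-90):print(ph,[r.solve_ik(N+d*a,nutR(ph)) for d in(.15,.093)])
```

```text
1 [array([-4.81377262e-01, -3.38633452e-02,  2.19174904e+00, -4.44089210e-16,
        9.83706962e-01, -8.39169759e-01]), array([-4.81377262e-01, -1.39672870e-01,  2.09389564e+00, -4.44089210e-16,
        1.18736988e+00, -8.39169759e-01]), array([-4.81377262e-01, -2.11948879e-01,  1.91605260e+00, -4.44089210e-16,
        1.43748893e+00, -8.39169759e-01])]
-1 [array([-4.81377262e-01, -3.38633452e-02,  2.19174904e+00, -4.44089210e-16,
        9.83706962e-01,  2.30242289e+00]), array([-4.81377262e-01, -1.39672870e-01,  2.09389564e+00, -4.44089210e-16,
        1.18736988e+00,  2.30242289e+00]), array([-4.81377262e-01, -2.11948879e-01,  1.91605260e+00, -4.44089210e-16,
        1.43748893e+00,  2.30242289e+00])]
90 [array([ 0.14065893, -0.42297651,  2.16903452, -0.03805273,  0.97811165,
        0.09223148]), array([ 0.13580006, -0.33964133,  2.20930761, -0.03923688,  0.85441333,
        0.09229844])]
-90 [None, None]
```

Run:
```python
from h import *
a,u,l=axes(YAW);K=np.array([.4133,-.1878])
th=np.radians(20.5);y=np.array([np.cos(th),np.sin(th),0]);z=np.array([0,0,-1.]);R=np.c_[np.cross(y,z),y,z]
r.line_to(N+.13*a,speed=.2)
r.move_ptp([*K,.24],R);print(r.line_to([*K,.123],speed=.12,threshold=10));st("at key")
r.gripper_to(0.0,force=20);st("grip20");r.gripper_to(0.0,force=60);st("grip60")
r.line_to([*K,.20],speed=.1);st("lift");r.line_to([*K,.35],speed=.25)
r.move_ptp(N-.0007*l-.0007*u+.14*a,nutR(90));st("pre")
r.dwell(.2);S=grab_frame("scene")
c=cam("scene");x,y=proj(c,N+.05*a).astype(int);i=S[:,:,::-1][y-55:y+55,x-50:x+50];cv2.imwrite("pics/k.png",cv2.resize(i,None,fx=5,fy=5,interpolation=cv2.INTER_CUBIC));print(x,y)
```

```text
False
at key t 11.93 pos [ 0.414  -0.188   0.1238] F [ 0.3  0.3 -0.3] M [ 0.02 -0.02  0.03] gap 1.001 gf 0.0
grip20 t 12.6 pos [ 0.4133 -0.1879  0.1231] F [-0.2 -0.3  1.3] M [0.01 0.11 0.04] gap 0.111 gf 23.0
grip60 t 12.82 pos [ 0.4134 -0.1879  0.1232] F [-0.7  0.2  2.4] M [-0.02  0.16  0.01] gap 0.107 gf 59.6
lift t 13.73 pos [ 0.4128 -0.1875  0.1992] F [ 0.1 -0.5 -1.3] M [ 0.01 -0.03 -0.02] gap 0.109 gf 59.2
pre t 15.57 pos [0.4755 0.0807 0.3105] F [-0.  -0.6 -1.2] M [-0.02  0.31  0.04] gap 0.111 gf 59.1
306 179
```

View pics/k.png

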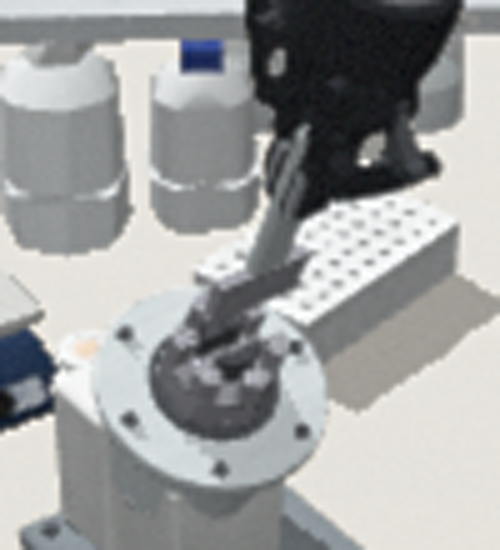

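The key is held with its blade above the nut and parallel to the slot. Inserting until contact.

Run:
```python
from h import *
a,u,l=axes(YAW);Nt=N-.0007*l-.0007*u
r.line_to(Nt+.115*a,speed=.08);st("near")
hit=r.line_to(Nt+.090*a,speed=.03,threshold=10);o=st(f"in {hit}")
d=o["tool_pos"]-Nt;print("depth TCP (expect .093):",(d@a).round(4),"u",(d@u*1e3).round(2),"l",(d@l*1e3).round(2),"Fa,Fu,Fl",(o["ft_force"]@np.c_[a,u,l]).round(1))
```

```text
near t 16.27 pos [0.4858 0.0817 0.288 ] F [-0.6 -0.1 -0.5] M [ 0.02  0.3  -0.04] gap 0.11 gf 59.1
in True t 17.01 pos [0.4951 0.0824 0.2674] F [-2.5 -0.8  4. ] M [-0.04  0.24 -0.01] gap 0.113 gf 60.1
depth TCP (expect .093): 0.0918 u -0.45 l -0.01 Fa,Fu,Fl [ 4.7 -0.7 -0.6]
```

It reached the floor at the expected depth with almost no side force. A short firm press, then release and check.

Run:
```python
from h import *
a,u,l=axes(YAW);Nt=N-.0007*l-.0007*u
h=r.line_to(Nt+.087*a,speed=.03,threshold=15);o=st(f"press {h}");print(((o["tool_pos"]-Nt)@a).round(4))
r.gripper_to(0.5);r.gripper_to(1.0);st("open")
r.line_to(Nt+.20*a,speed=.12);st("off")
p,R=campose(Nt+.34*a+.06*l,a-.15*l*0,-u);r.move_ptp(p,R);snap("e0");st()
S=grab_frame("scene");c=cam("scene");x,y=proj(c,N+.03*a).astype(int)
i=cv2.resize(S[:,:,::-1][y-55:y+55,x-40:x+40],None,fx=5,fy=5,interpolation=cv2.INTER_CUBIC)
w=cv2.imread("pics/e0.png");c=cam("wrist",np.load("pics/e0.npz"));x,y=proj(c,N+.03*a).astype(int)
j=cv2.resize(w[y-55:y+55,x-40:x+40],None,fx=5,fy=5,interpolation=cv2.INTER_CUBIC);cv2.imwrite("pics/e.png",np.hstack([i,j]))
print(x,y,"foot floor proj",proj(c,Nt),"expected cap",proj(c,Nt+.126*a))
```

```text
press True t 17.22 pos [0.4968 0.0825 0.2681] F [-5.5 -1.2  5.4] M [-0.08  0.81 -0.02] gap 0.11 gf 60.4
0.0917
open t 18.13 pos [0.4964 0.0825 0.2671] F [ 0.1 -0.   0.2] M [-0.02  0.19  0.  ] gap 0.998 gf 0.0
off t 19.19 pos [0.4512 0.0796 0.3654] F [-0.6 -0.5 -0.3] M [0.03 0.19 0.04] gap 0.999 gf 0.0
 t 20.56 pos [0.4768 0.1409 0.3828] F [ 0.   0.2 -0.3] M [ 0.01  0.06 -0.05] gap 1.001 gf 0.0
265 200 foot floor proj [270.12276383 200.27985692] expected cap [239.44999058 200.37641713]
```

View pics/e.png

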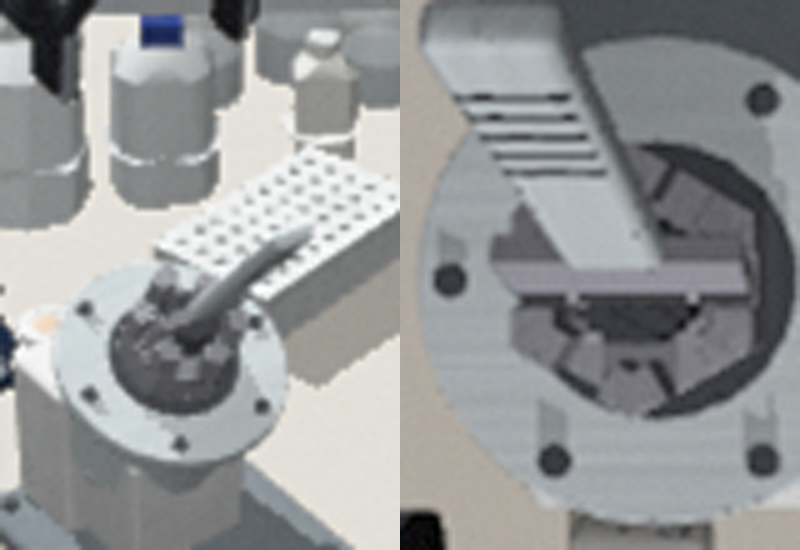

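The scene crop shows the key standing in the nut. The wrist crop shows the blade lying across both slots, with the shoulder from (490,280) to (748,280), 51 px wide. That puts it about 17 mm above the nut top, as it should be when fully home, and centred within about 1.5 mm. The handle leans towards the robot by the slot's clearance. Handing in.

```bash
python3 -c "
from plant import r, grab_frame, camera_model
print(r.close_job())"
```

```text
the job is handed in; nothing more can be done
None
```

I tightened the nut 44° to the first aligned slots, pushed the key fully home within about 1.5 mm of centre, released it and handed the job in at about 21 s; the handle leans roughly 15° towards the robot in the slot's clearance, and no planned move came near the bystanders, though I took no final picture of them.

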